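# Lock the tilting mirror with its pin

## Task

Lock the tilting mirror: stand the long pin in the hole on top of the mirror stand's block, turn the shaft gently by its crank until you feel its hidden cross-hole come under the pin and the pin catch, ease the crank back a touch, then push the pin straight down through the shaft until its head sits flush on the block. Do not force the pin or wring the shaft once it has caught, leave the short pin and the other things on the table where they are, and let go of everything at the end.

Things in the scene. Friction and masses are not known exactly. Their poses are not given: they have to be found in the camera images.
- pin_mid (a point): Long steel pin, about 100 g: round shank 10 mm across, 66 mm long, tapered tip (6 mm across at its end); round head 26 mm across, 14 mm high. 80 mm overall. Point on its axis half-way up: 40 mm above the tip, 33 mm below the head's middle, 26 mm below the head's underside; z towards the head. It starts upright in one hole of the rack, tip 10 mm above the table.
- short_pin_mid (a point): The wrong pin, to be left alone: steel, shank 10 mm across but only 40 mm long, with a wider thin head 36 mm across and 8 mm high; it stands in the other hole of the rack. This point is on its axis, 24 mm above its tip. The two pins may be either way round.
- rack: Fixed plywood pin rack, 56 x 150 x 36 mm (x, y, z), origin at the centre of its underside. Two holes 12 mm wide and 26 mm deep in its top, 40 mm either way from its middle along its y axis; one pin in each.
- stand: Fixed aluminium mirror stand, origin at the centre of its underside, z up. Base 110 x 80 x 6 mm; on it a bearing block 50 x 50 mm, its top 87 mm above the table. A steel shaft lies through the block along the stand's y axis, 50 mm up. The crank is on its -y end, and on its +y end a mirror 74 mm square that turns with it (centre 75 mm from the block's centre).
- hole (a point): Centre of the mouth of the vertical guide hole in the block's top, 87 mm above the table; axes as the stand's. 11 mm wide with a 2 mm chamfer, 20 mm deep; 21 mm below this point the pin's tip meets the shaft. While the shaft's cross-hole is out of line the pin stands there by itself, the underside of its head 45 mm above the block.
- shaft_mid (a point): Centre of the shaft (32 mm across) inside the block, 37 mm below the hole's mouth. Its unseen cross-hole is 12 mm wide. In line, the pin drops 7 mm by its own weight and catches: the shaft is locked but for some 0.13 rad of play. From there the bore is tight: about 8 N down for the remaining 38 mm, once the crank is eased back so that the shaft does not pinch the pin. Over 85 N on the pin (5 N at the bar once caught) is damage.
- axle (a point): Point on the shaft's axis (parallel to the stand's y), 50 mm above the table, 83 mm to the -y side of the block's centre; the bar swings about it. The cross-hole comes in line after turning the crank's top towards the stand's +x by 0.25 to 1.1 rad from its start; the crank angle differs each time, the crank being clamped on anyhow. Turning takes about 1 N at the bar; it stays where left.
- bar (a point): Centre of the crank's grip bar: round steel, 12 mm across, parallel to the shaft and 80 mm from its axis, free for about 34 mm either side of this point (the black crank arm is on the block's side). At the start the crank may lean up to 1.2 rad towards the stand's -x, or up to 0.35 rad towards +x.
- mirror_a: Small mirror on a 50 mm square steel base, 63 mm high; bystander. Origin at the centre of its underside.
- mirror_b: Another small mirror like it; bystander.
- torch: Black torch, 140 mm long, lying on a small plywood rest; bystander. Origin under the rest's middle, x towards its head.
- lamp: White compact fluorescent lamp lying down, about 180 mm long; bystander.
- tape: Cardboard tape roll, 64 mm across, 18 mm high; bystander.
- filter: Blue filter plate, 60 x 40 x 6 mm; bystander.
- pin: The long pin as a whole; origin at the tip's end, z up the pin.
Things that resemble listed ones, but are neither listed nor needed, are in the scene too. What is shaped like the pin but pink or turquoise is not meant.

How it is judged (in metres and radians):
At the end, for the whole second after the job is handed in: The long pin is through the block and shaft with its head seated: underside of the head no more than 2.5 mm above the block top, pin centred on the guide hole within 3 mm, parallel to it within 0.08 rad and at rest (z of pin_mid in the frame of hole below -0.0235 m and horizontal distance between pin_mid and hole below 0.003 m and angle between the z axis of pin_mid and the z axis of hole, either way round below 0.08 rad and linear speed of pin below 0.02 m/s); the robot touches nothing.
It fails at once if a bystander (other pin, torch, lamp, tape roll, filter, small mirrors) is moved by more than 30 mm (distance of any of mirror_a, mirror_b, torch, lamp, tape, filter, short_pin_mid from where it was at the start of the episode above 0.03 m).
It fails at once if the long pin is forced: more than 85 N between it and the stand, shaft included (pressed hard on the unaligned shaft, levered, or the shaft wrung against it) (contact force between pin and stand above 85 N).
It also fails if it takes over 72 s, if anything falls off the work surface, if the arm or the gripper's body presses on something with over 40 N, if the wrist force passes 120 N, or if a joint passes its speed limit or range.

## Robot

A 6-joint arm with a two-finger parallel gripper is mounted at the origin on the work surface. World frame = base frame: x ahead of the robot, y to its left, z up, the work surface at z = 0. Lengths are in mm, angles in rad, forces in N, time in s.
With the tool pointing down it reaches from about 375 to 900 mm from the base axis. Payload 3.1 kg.
Tool frame: the origin (TCP) lies at the very end of the fingers, on their centre line; the grasp point (between the pads) lies bot.hold_point_z behind it (bot.hold_point_z is the distance from the TCP to the grasp point, in mm); y points along the fingers, z is the direction in which the jaws open and shut, and the axes are right-handed (so a half turn about y gives the same grasp; the last joint's range is limited). The gripper opens to 87 mm and grips with 3 to 60 N. Pads are 19 mm wide; open, the fingers measure 117 mm over their backs; the gripper's body (75 mm by 190 mm) begins 51 mm behind the grasp point.
Start: joints at [1.071, 0.527, 1.433, -0, 1.181, -0.178], TCP at [197.63, 592.907, 222.548] pointing down, gripper open.
Joint ranges: [-3.08, 3.08], [-0.75, 2.2], [0.22, 2.44], [-1.43, 4.57], [0, 2.65], [-2.85, 2.85]. Speed limits (rad/s): [2.79, 2.79, 3.14, 3.14, 3.14, 3.14].

## Interface

Orientations are given as a 3x3 rotation matrix whose columns are the frame's x, y, z axes.
In Python, from rig import bot gives the robot as it stands.
- The arm moves only by the shell command python3 -m inch 'ROWS' [FORCE]. ROWS is JSON, one flat list of numbers, 7 for each row, row after row: the shift along the tool's x, y, z in mm, then the turn, a rotation vector about the tool's x, y, z in rad, then the closure, from 0 (fully open) to 1 (shut). In form: [tx, ty, tz, ax, ay, az, hand, tx, ty, tz, ax, ay, az, hand, ...]. A call has 1 to 12 rows; each row shifts and turns the commanded pose from where the row before left it, along the tool's axes as they then stand; what a row does not reach is not made up. A row lasts 1/12 s, in which the tool goes at most 41.7 mm and 7.16 degrees, less where a joint would pass 70% of its speed; a pose out of reach is approached as far as the arm can. A call with a gripper value outside its range is refused whole. The fingers move at their own pace and stop on an object; FORCE is the grip in N (left out, the last holds). Time passes only in rows, so rows that do not move let the fingers close. It gives the time, the measured TCP pose, the force and the opening at its end, in the units of the state.
- bot.sense(): the state, without advancing time (a new reading comes with each control period).
- bot.snapshot(name): name is "scene" or "top"; returns a dict with "img" (420x560x3 uint8, blue, green, red), "z_map" (420x560 float32, mm along the optical axis (not along the pixel's ray), 0 where there is no reading), "K" (3x3 intrinsics, pixels), "dist" ([k1, k2, p1, p2, k3] as OpenCV has them; the pictures are not rectified), "world_from_camera" (4x4, takes a point from camera to world coordinates). Camera axes: x right, y down, z forward; pixel columns grow to the right and rows downward; lengths in mm; the calibration is good to about 2 mm. A picture is of the moment at which its call begins.
- bot.close_job(): hands the job in, once; it reports no verdict.
Trained networks look in a picture, given as the dict that the camera call returned (one of the last four; its "shot" number tells which), for a name from the list of things; names that differ only in an ending like _2 or _b are one class to them, and where a whole thing is asked for, a point or a joint stands for the part that bears it (a point fixed in the world has none). Each returns a list of dicts, best first, with "conf" (0 to 1); they miss things now and then, are a little off and sometimes report something else, mostly with a low value. They report only what shows in the picture. A call takes as long as a camera call. They do not tell look-alikes from the thing itself.
- bot.silhouettes(picture, query): "region" (420x560 bool, what is visible of it) and "pixel" ([column, row] in pixels, amid what is visible of it).
- bot.landmark_of(picture, query): "pixel" ([column, row] in pixels: a listed point, or the origin of a listed thing).
The state is a dict: "clock": time; "q": joint angles; "qvel": joint speeds; "tau": joint torques, N m; "tool_pos": TCP position; "orientation": TCP orientation; "contact_force": force on the tool from outside, world axes, zero at the start; "wrist_torque": the same for the moment, N m; "opening": opening from 0.0 (shut) to 1.0 (fully open).
Only numpy, scipy, OpenCV 4.12 (cv2) and the standard library are available. Lean on these libraries where they do the work, as an engineer would, in place of code of your own. Each camera call takes 0.05 s, during which the arm holds its last target. There are 200 camera calls.

## Working session

There is one attempt and no reset: what is moved stays moved. The work goes in short steps, Python scripts to look and compute and a shell command to move; the robot and the scene stay as the last step left them, time stands still between calls to the robot, and variables do not carry over. Pictures are saved under pics/ and viewed, about 8 in all and at most 12, crops included, and the job is handed in when it is done.

```bash
ls; mkdir -p pics; cat > h.py <<'E'
import numpy as np, cv2
from rig import bot
def ray(s,px):
    u=cv2.undistortPoints(np.array([[px]],float),np.array(s["K"]),np.array(s["dist"]))[0,0]
    return np.array([u[0],u[1],1.])
def at_z(s,px,z):
    T=np.array(s["world_from_camera"]);d=T[:3,:3]@ray(s,px);o=T[:3,3]
    return o+d*(z-o[2])/d[2]
def deep(s,px,r=1):
    c,w=int(round(px[0])),int(round(px[1]));z=s["z_map"][max(w-r,0):w+r+1,max(c-r,0):c+r+1];z=z[z>0]
    if not len(z): return None
    T=np.array(s["world_from_camera"]);return (T@np.append(ray(s,px)*np.median(z),1))[:3]
E
python3 - <<'E'
from h import *
np.set_printoptions(precision=1,suppress=True)
print(bot.sense(),bot.hold_point_z)
for n in("scene","top"):
    s=bot.snapshot(n);cv2.imwrite(f"pics/{n}0.png",s["img"])
    print(n,np.array(s["world_from_camera"]).round(2).tolist(),np.array(s["K"]).tolist())
    for q in("pin_mid","short_pin_mid","hole","bar","axle","rack","stand","shaft_mid"):
        for d in bot.landmark_of(s,q)[:3]: print(q,np.round(d["conf"],2),np.array(d["pixel"]),deep(s,d["pixel"]))
E
```

```text
pics
{'clock': 0.0, 'q': array([ 1.1,  0.5,  1.4,  0. ,  1.2, -0.2]), 'qvel': array([ 0., -0.,  0.,  0.,  0.,  0.]), 'tau': array([  0. , -44. , -17.7,   0.1,   0.1,  -0. ]), 'tool_pos': array([197.3, 592.3, 221.6]), 'orientation': array([[ 0.9, -0. ,  0.3],
       [-0.3, -0. ,  0.9],
       [-0. , -1. , -0. ]]), 'contact_force': array([-0.1, -0.2, -0.3]), 'wrist_torque': array([ 0., -0., -0.]), 'opening': 0.9963327542242314} 18.700000000000003
scene [[0.78, 0.52, -0.36, 883.12], [0.63, -0.63, 0.46, -520.93], [0.02, -0.58, -0.81, 955.13], [0.0, 0.0, 0.0, 1.0]] [[431.64694759463856, 0.0, 277.63649259517285], [0.0, 431.64694759463856, 220.3411360233293], [0.0, 0.0, 1.0]]
pin_mid 0.73 [251.6 268.7] [ 528.4 -155.8   50.5]
pin_mid 0.62 [194.3 285.9] [ 451.5 -271.7   42. ]
pin_mid 0.54 [258.3 312.1] [ 610.4 -228.    44.4]
short_pin_mid 0.58 [208.9 319.6] [ 542.7 -314.2   59.8]
short_pin_mid 0.5 [333.9 314.6] [ 740.3 -109.2    7.7]
short_pin_mid 0.19 [308.2 186.8] [498.1 107.9  88.4]
hole 0.91 [306.9 188.8] [498.2 102.4  85.4]
bar 0.62 [291.8 201.8] [515.4  12.1 133. ]
bar 0.49 [390.1 164.3
[... 301 characters left out ...]
, 0.0, 0.0, 1.0]] [[496.66164209540324, 0.0, 281.94935143321334], [0.0, 496.66164209540324, 214.66228322515403], [0.0, 0.0, 1.0]]
pin_mid 0.62 [361.1 214.1] [ 529.7 -230.4   89.5]
pin_mid 0.5 [356.2 187.8] [ 602.8 -221.1   81.6]
pin_mid 0.47 [377.7 243.5] [ 448.3 -275.    78.9]
short_pin_mid 0.68 [386.6 210.8] [ 538.5 -307.9   57.5]
bar 0.73 [240.6 227.3] [504.6 100.3  59.4]
bar 0.51 [273.1 223.3] [510.    9.  134.5]
axle 0.45 [387.8 213.6] [ 530.6 -311.1   56.9]
rack 0.76 [368.9 217.9] [ 521.1 -261.    36.4]
rack 0.39 [389.2 210.5] [ 539.2 -315.6   56.2]
stand 0.94 [242.9 222.9] [515.4  91.4  88.1]
stand 0.26 [209.9 280.2] [356.4 198.2  -2.8]
shaft_mid 0.95 [239.5 228.5] [501.4 103.5  58.8]
```

```bash
python3 - <<'E'
import cv2,numpy as np
a=cv2.imread("pics/scene0.png");b=cv2.imread("pics/top0.png")
A=cv2.resize(a[130:360,150:430],(800,657))[:600]
cv2.imwrite("pics/sA.png",A)
cv2.imwrite("pics/tA.png",cv2.resize(b[150:300,200:420],(792,540),interpolation=cv2.INTER_CUBIC))
E
```

```text
(no output)
```

View pics/sA.png

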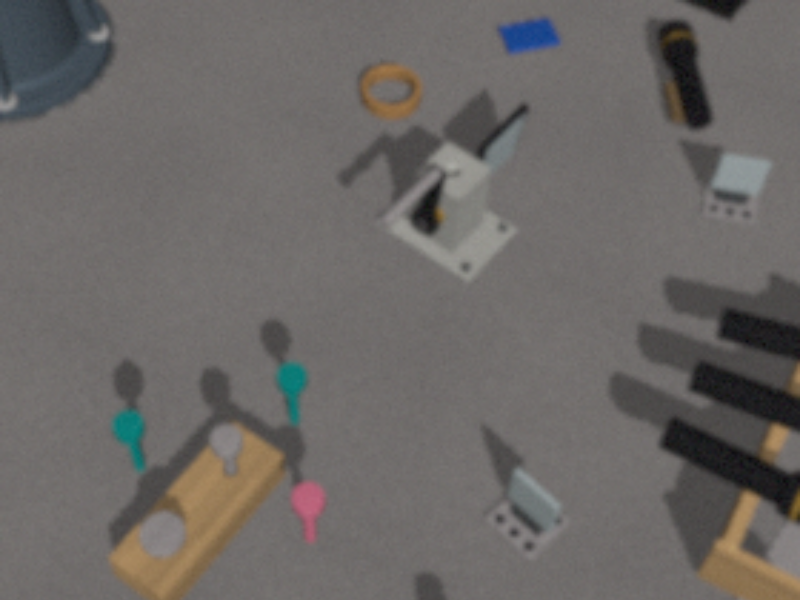

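View pics/tA.png

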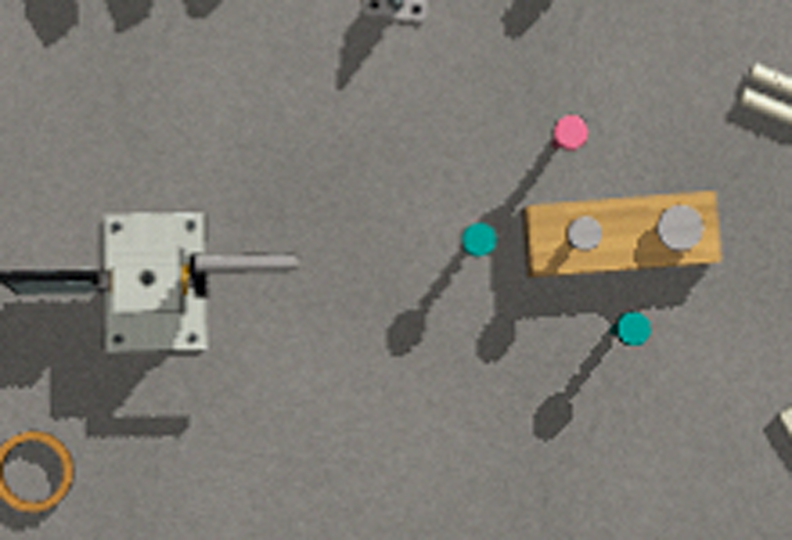

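The scene shows the stand with its mirror at +y (left in the top view), and the crank bar at top-view crop (195–297,262). The hole is at crop (147,278). There are five pin-like things: grey in the rack at crop (584,232), grey with a wider head at (680,228), two turquoise at (478,240) and (634,328), and one pink at (571,132). The grey one with the small head at (584,232), its head higher with a long shadow, fits the long pin: grey steel, narrower head and standing taller. The enlarged crop already confirms it. Next I'll take positions.

```bash
python3 - <<'E'
from h import *
np.set_printoptions(precision=1,suppress=True)
s=bot.snapshot("top");g=cv2.cvtColor(s["img"],cv2.COLOR_BGR2GRAY);hsv=cv2.cvtColor(s["img"],cv2.COLOR_BGR2HSV)
def pts(s,x0,y0,x1,y1):
    out=[]
    for r in range(y0,y1):
        for c in range(x0,x1):
            p=deep(s,(c,r),0)
            if p is not None: out.append([*p,c,r])
    return np.array(out)
P=pts(s,350,200,400,230)
for n,l,h,x0,x1 in(("long",80,100,352,374),("short",50,66,376,400)):
    m=P[(P[:,2]>l)&(P[:,2]<h)&(P[:,3]>x0)&(P[:,3]<x1)];c=(m[:,3:].min(0)+m[:,3:].max(0))/2
    print(n,len(m),m[:,:3].mean(0),m[:,:3].min(0),m[:,:3].max(0),c,at_z(s,c,90 if n=="long" else 58))
w=g[222:233,235:247].astype(float);print(g[222:233,235:247])
k=np.clip(110-w,0,None);yy,xx=np.mgrid[222:233,235:247];c=(k*xx).sum()/k.sum(),(k*yy).sum()/k.sum();print("hole",c,at_z(s,c,87))
B=pts(s,226,205,290,255)
m=B[(B[:,2]>82)&(B[:,2]<92)];print("block",m[:,:3].min(0),m[:,:3].max(0),m[:,:3].mean(0))
m=B[(B[:,2]>100)&(B[:,3]>256)];print("bar",len(m),m[:,:3].min(0),m[:,:3].max(0),np.median(m[:,:3],0))
m=m[np.argsort(m[:,1])];print(m[::max(1,len(m)//14),:3])
m=B[(B[:,2]>3)&(B[:,2]<9)];r=cv2.minAreaRect(m[:,:2].astype(np.float32));print("base",r)
E
```

```text
long 71 [ 528.8 -232.    88.9] [ 516.6 -244.6   82.8] [ 540.9 -219.6   95.6] [361.5 214.5] [ 528.6 -231.4   90. ]
short 132 [ 532.5 -313.2   57.6] [ 515.3 -332.    50. ] [ 549.4 -296.    63.4] [388.5 213. ] [ 532.2 -312.9   58. ]
[[193 194 190 193 194 194 194 197 192 199 194 193]
 [189 188 189 189 190 189 191 187 189 185 187 184]
 [191 194 191 193 191 176 189 201 196 194 193 192]
 [196 196 197 183 142  93  98 148 188 194 194 194]
 [193 194 196 164  92  50  40  97 168 198 190 193]
 [192 192 192 148  58  39  33  59 156 198 194 194]
 [195 198 202 183 111  28  46 110 177 202 198 197]
 [195 194 194 199 178 123 148 185 195 195 192 196]
 [195 193 196 196 193 191 192 199 198 196 197 171]
 [191 192 192 195 192 192 191 194 193 193 197 163]
 [192 192 191 189 190 193 193 192 194 193 197 159]]
hole (np.float64(240.4787052810903), np.float64(226.87563884156728)) [504.8  98.4  87. ]
block [479.5  58.9  82.1] [529.5 137.8  92. ] [504.6  99.4  86.4]
bar 105 [506.7 -11.9 125.9] [517.6  51.6 140.6] [511.9  22.1 133.7]
[[515.4 -11.9 134.8]
 [507.6  -9.  135.8]
 [510.4  -3.9 134.9]
 [513.3   1.3 132.4]
 [513.2   6.4 139.1]
 [508.3   9.3 132.8]
 [510.9  14.4 135.8]
 [511.1  19.6 135.7]
 [513.8  24.8 135.4]
 [508.8  27.6 132.5]
 [508.9  32.8 134.8]
 [508.9  37.9 137.2]
 [506.7  41.  128.2]
 [511.9  45.8 134.5]
 [506.8  48.7 132.8]]
base ((498.8602294921875, 56.27212142944336), (181.66810607910156, 141.2135467529297), 88.30924987792969)
```

```bash
python3 -m inch '[0,0,0,0,0.1249,0,0.4,0,0,0,0,0.1249,0,0.4,0,0,0,0,0.1249,0,0.4,0,0,0,0,0.1249,0,0.4,0,0,0,0,0.1249,0,0.4,0,0,0,0,0.1249,0,0.4,0,0,0,0,0.1249,0,0.4,0,0,0,0,0.1249,0,0.4,0,0,0,0,0.1249,0,0.4,0,0,0,0,0.1249,0,0.4]' 15; python3 -c "
from rig import bot
import numpy as np
print(np.array(bot.sense()['orientation']).round(4))"
```

```text
clock: 1.78
tool_pos: [197.6, 592.9, 222.6]
orientation: [[-0.006, 0.0, 1.0], [-1.0, -0.0, -0.006], [0.0, -1.0, 0.0]]
contact_force: [0.9, -0.7, 0.5]
opening: 0.605
[[-0.0062  0.      1.    ]
 [-1.     -0.     -0.0062]
 [ 0.     -1.      0.    ]]
```

```bash
python3 -m inch '[37,0,15,0,-0.006,0,0.4,37,0,15,0,0,0,0.4,37,0,15,0,0,0,0.4,37,0,15,0,0,0,0.4,37,0,15,0,0,0,0.4,37,0,15,0,0,0,0.4,37,0,15,0,0,0,0.4,37,0,15,0,0,0,0.4,37,0,15,0,0,0,0.4,37,0,15,0,0,0,0.4,37,0,15,0,0,0,0.4,37,0,15,0,0,0,0.4]'; python3 -m inch '[37,0,15,0,0,0,0.4,37,0,15,0,0,0,0.4,37,0,15,0,0,0,0.4,37,0,15,0,0,0,0.4,37,0,15,0,0,0,0.4,37,0,15,0,0,0,0.4,37,0,15,0,0,0,0.4,37,0,15,0,0,0,0.4,37,0,15,0,0,0,0.4,37,0,15,0,0,0,0.4,10,0,0,0,0,0,0.4,0,0,0,0,0,0,0.4]'
```

```text
clock: 2.78
tool_pos: [380.6, 148.1, 222.9]
orientation: [[0.006, 0.001, 1.0], [-1.0, 0.0, 0.006], [-0.0, -1.0, 0.001]]
contact_force: [1.4, 0.6, -0.4]
opening: 0.602
clock: 3.78
tool_pos: [533.2, -232.8, 222.4]
orientation: [[0.002, 0.001, 1.0], [-1.0, -0.002, 0.002], [0.002, -1.0, 0.001]]
contact_force: [0.8, -0.1, -0.3]
opening: 0.604
```

```bash
python3 -m inch '[-1,20,-4.6,0,0,0,0.4,0,36,0,0,0,0,0.4,0,36,0,0,0,0,0.4,0,36,0,0,0,0,0.4,0,20,0,0,0,0,0.4,0,9,0,0,0,0,0.4,0,0,0,0,0,0,0.4]'
python3 - <<'E'
from h import *
for n in("scene","top"):
    s=bot.snapshot(n);cv2.imwrite(f"pics/{n}1.png",s["img"])
a=cv2.imread("pics/scene1.png")[240:345,160:300];b=cv2.imread("pics/top1.png")[160:265,300:440]
cv2.imwrite("pics/g1.png",cv2.resize(np.hstack([a,b]),(800,300),interpolation=cv2.INTER_CUBIC))
E
```

```text
clock: 4.37
tool_pos: [525.9, -225.8, 63.7]
orientation: [[0.007, -0.005, 1.0], [-1.0, 0.003, 0.007], [-0.003, -1.0, -0.005]]
contact_force: [-0.5, 0.4, 0.5]
opening: 0.598
```

View pics/g1.png

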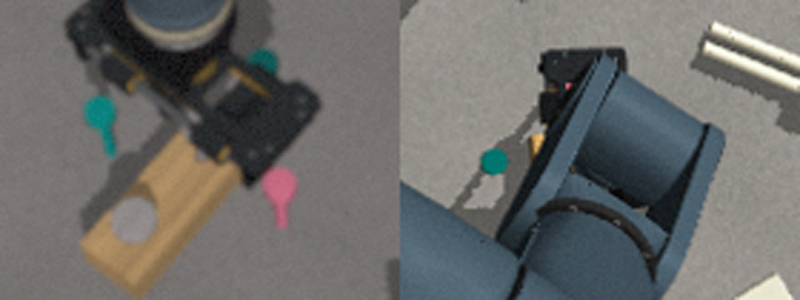

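The gripper straddles the long pin's head, with the decoys clear at (100,110) and (280,185) in the crop. I'll let it settle, then close.

```bash
python3 -m inch '[0,0,0,0,0,0,0.4,0,0,0,0,0,0,0.4]'
```

```text
clock: 4.63
tool_pos: [528.9, -228.7, 67.5]
orientation: [[0.006, 0.003, 1.0], [-1.0, -0.002, 0.006], [0.002, -1.0, 0.003]]
contact_force: [-0.0, 0.2, 0.3]
opening: 0.6
```

```bash
python3 -m inch '[2.8,1,0,0,0,0,0.4,0,0,0,0,0,0,0.4,0,0,0,0,0,0,1,0,0,0,0,0,0,1,0,0,0,0,0,0,1,0,0,0,0,0,0,1,0,0,0,0,0,0,1,0,0,0,0,0,0,1]' 25
```

```text
clock: 5.3
tool_pos: [527.7, -231.0, 64.5]
orientation: [[0.006, -0.0, 1.0], [-1.0, 0.0, 0.006], [-0.0, -1.0, -0.0]]
contact_force: [-0.1, 0.2, 0.0]
opening: 0.285
```

```bash
python3 -m inch '[0,-15,0,0,0,0,1,0,-25,0,0,0,0,1,0,-35,0,0,0,0,1,0,-35,0,0,0,0,1,0,-30,0,0,0,0,1,0,-16,0,0,0,0,1,0,0,0,0,0,0,1]'; python3 -m inch '[-15,0,-1,0,0.006,0,1,-30,0,-2,0,0,0,1,-36,0,-2,0,0,0,1,-36,0,-3,0,0,0,1,-36,0,-3,0,0,0,1,-36,0,-3,0,0,0,1,-36,0,-3,0,0,0,1,-36,0,-3,0,0,0,1,-36,0,-2,0,0,0,1,-22,0,-1,0,0,0,1,-10.5,0,0,0,0,0,1,0,0,0,0,0,0,1]'; python3 -m inch '[0,0,0,0,0,0,1,0,0,0,0,0,0,1]'
python3 - <<'E'
from h import *
for n in("scene","top"):
    s=bot.snapshot(n);cv2.imwrite(f"pics/{n}2.png",s["img"])
a=cv2.imread("pics/scene2.png")[120:240,220:380];b=cv2.imread("pics/top2.png")[165:285,170:330]
cv2.imwrite("pics/g2.png",cv2.resize(np.hstack([a,b]),(800,300),interpolation=cv2.INTER_CUBIC))
E
```

```text
clock: 5.88
tool_pos: [530.0, -232.4, 224.7]
orientation: [[0.006, 0.007, 1.0], [-1.0, -0.005, 0.006], [0.005, -1.0, 0.007]]
contact_force: [0.4, 0.8, -0.9]
opening: 0.289
clock: 6.88
tool_pos: [503.5, 100.3, 219.2]
orientation: [[0.003, -0.003, 1.0], [-1.0, 0.0, 0.003], [-0.0, -1.0, -0.003]]
contact_force: [-0.3, -0.4, -0.9]
opening: 0.286
clock: 7.05
tool_pos: [504.7, 97.2, 219.9]
orientation: [[-0.001, -0.001, 1.0], [-1.0, -0.001, -0.001], [0.001, -1.0, -0.001]]
contact_force: [-0.3, 0.6, -0.8]
opening: 0.285
```

View pics/g2.png

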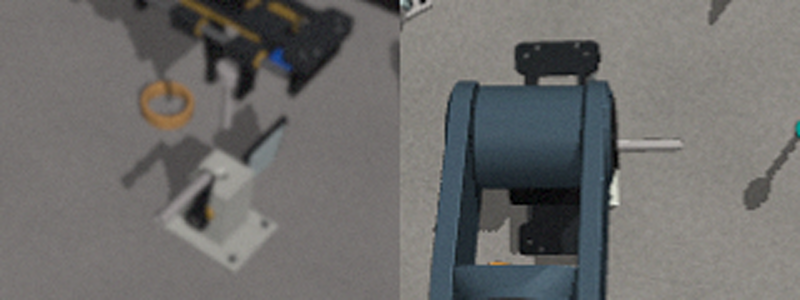

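```bash
python3 -m inch '[-1.5,15,0,0,0,0,1,0,25,0,0,0,0,1,0,20,0,0,0,0,1,0,8,0,0,0,0,1,0,0,0,0,0,0,1,0,0,0,0,0,0,1,0,0,0,0,0,0,1]'
python3 - <<'E'
from h import *
np.set_printoptions(precision=1,suppress=True)
s=bot.snapshot("scene");cv2.imwrite("pics/scene3.png",s["img"])
for q in("pin_mid","hole","pin","bar"):
    for d in bot.landmark_of(s,q)[:2]: print(q,round(d["conf"],2),d["pixel"],deep(s,d["pixel"]))
T=np.linalg.inv(np.array(s["world_from_camera"]))
def pr(p):
    c=T[:3,:3]@np.array(p)+T[:3,3];return cv2.projectPoints(c[None],np.zeros(3),np.zeros(3),np.array(s["K"]),np.array(s["dist"]))[0].ravel()
for _ in range(3): print(bot.sense()["tool_pos"])
print("pred hole",pr([504.8,98.4,87]),"pred tip",pr([504.8,98.4,95]),"mid",pr([504.8,98.4,135]))
x0,y0=270,140
cv2.imwrite("pics/g3.png",cv2.resize(s["img"][140:215,265:365],(800,600),interpolation=cv2.INTER_CUBIC))
E
```

```text
clock: 7.73
tool_pos: [505.8, 99.5, 153.5]
orientation: [[-0.001, 0.002, 1.0], [-1.0, -0.0, -0.001], [0.0, -1.0, 0.002]]
contact_force: [-1.0, 0.0, -1.0]
opening: 0.288
pin_mid 0.64 [254.8, 269.6] [ 518.4 -134.3    4.8]
pin_mid 0.62 [309.5, 173.6] [505.7  94.5 156.9]
hole 0.58 [306.7, 189.0] [498.5 101.1  86. ]
pin 0.73 [257.3, 317.3] [ 608.8 -230.6   17.7]
pin 0.72 [196.3, 292.4] [ 449.  -270.2    2.7]
bar 0.74 [191.6, 400.0] [ 615.7 -449.9    0.6]
bar 0.67 [290.0, 200.1] [510.8  10.7 137.3]
[505.2 100.  153.4]
[505.2 100.  153.4]
[505.2 100.  153.4]
pred hole [308.1 190.6] pred tip [308.3 188.6] mid [309.5 178.4]
```

View pics/g3.png

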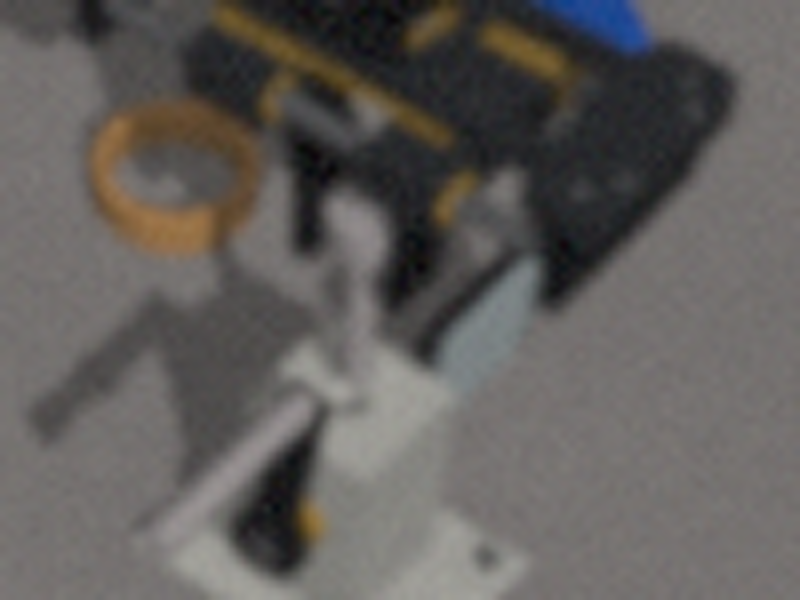

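Scene crop: the pin hangs vertically with its tip near (357,375), just above the hole at (347,395). It is about 1–2 mm to the +x+y side, so I'll correct slightly and lower it.

```bash
python3 -m inch '[1.1,0,-0.8,0,0,0,1,0,5,0,0,0,0,1,0,5,0,0,0,0,1,0,5,0,0,0,0,1,0,4,0,0,0,0,1,0,0,0,0,0,0,1]'
```

```text
clock: 8.48
tool_pos: [503.2, 99.1, 132.3]
orientation: [[-0.0, -0.002, 1.0], [-1.0, 0.0, -0.0], [-0.0, -1.0, -0.002]]
contact_force: [1.0, 0.7, -1.8]
opening: 0.288
```

```bash
python3 -m inch '[0,3,0,0,0,0,1,0,3,0,0,0,0,1,0,3,0,0,0,0,1,0,0,0,0,0,0,1,0,0,0,0,0,0,1]'
```

```text
clock: 8.9
tool_pos: [503.7, 98.9, 124.3]
orientation: [[-0.0, -0.001, 1.0], [-1.0, 0.0, -0.0], [-0.0, -1.0, -0.001]]
contact_force: [-0.4, 0.8, -1.6]
opening: 0.288
```

```bash
python3 -m inch '[0,2,0,0,0,0,1,0,0,0,0,0,0,0.4,0,0,0,0,0,0,0.4,0,0,0,0,0,0,0.4,0,0,0,0,0,0,0.4,0,-10,0,0,0,0,0.4,0,-25,0,0,0,0,0.4,0,-30,0,0,0,0,0.4,0,-15,0,0,0,0,0.4,0,0,0,0,0,0,0.4]'
python3 - <<'E'
from h import *
np.set_printoptions(precision=1,suppress=True)
s=bot.snapshot("scene");cv2.imwrite("pics/scene4.png",s["img"])
for q in("pin_mid","bar"):
    for d in bot.landmark_of(s,q)[:3]: print(q,round(d["conf"],2),d["pixel"],deep(s,d["pixel"]))
cv2.imwrite("pics/g4.png",cv2.resize(s["img"][140:215,265:365],(640,480),interpolation=cv2.INTER_CUBIC))
E
```

```text
clock: 9.73
tool_pos: [506.7, 98.9, 206.9]
orientation: [[0.0, 0.009, 1.0], [-1.0, -0.0, 0.0], [0.0, -1.0, 0.009]]
contact_force: [0.2, 0.2, -0.5]
opening: 0.596
pin_mid 0.61 [253.4, 270.5] [ 531.9 -153.7   42.7]
pin_mid 0.56 [195.9, 287.5] [ 456.2 -271.6   39.7]
pin_mid 0.54 [307.6, 183.3] [504.   93.5 119.7]
bar 0.57 [291.8, 200.6] [513.5  14.6 133.7]
```

View pics/g4.png

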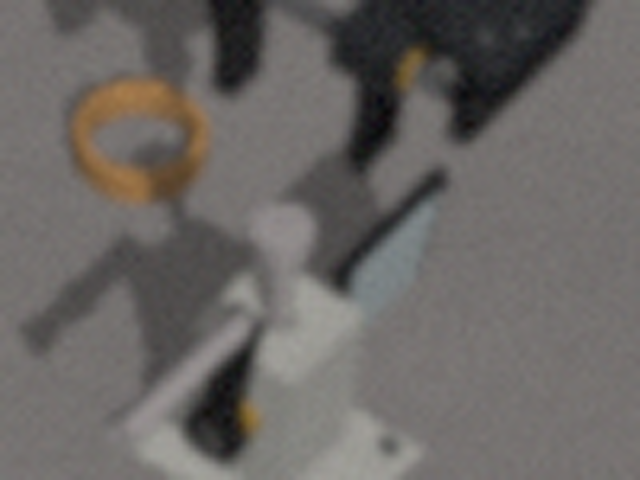

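The pin stands by itself in the hole, head at crop (282,235). Now I'll go over the crank bar.

```bash
python3 -m inch '[15,0,1,0,0,0,0.4,30,0,1,0,0,0,0.4,30,0,2,0,0,0,0.4,16,0,1,0,0,0,0.4,0,0,0,0,0,0,0.4,0,0,0,0,0,0,0.4]'
cat > chk.py <<'E'
from h import *
import sys
np.set_printoptions(precision=1,suppress=True)
out=[]
for n in("scene","top"):
    s=bot.snapshot(n);T=np.array(s["world_from_camera"]);Ti=np.linalg.inv(T)
    h,w=s["z_map"].shape;c,r=np.meshgrid(np.arange(w),np.arange(h))
    u=cv2.undistortPoints(np.stack([c,r],-1).reshape(-1,1,2).astype(float),np.array(s["K"]),np.array(s["dist"]))[:,0]
    z=s["z_map"].reshape(-1);P=np.c_[u,np.ones(len(u))]*z[:,None]@T[:3,:3].T+T[:3,3]
    k=(z>0)&(np.hypot(P[:,0]-504.8,P[:,1]-98.4)<11)&(P[:,2]>92)&(P[:,2]<160)
    Q=P[k];out.append((n,k.sum(),np.round(np.percentile(Q[:,2],[50,75,90]),1) if k.sum() else None))
    if n=="scene": cv2.imwrite("pics/last.png",s["img"])
    else:
        k=(z>0)&(abs(P[:,1]+5)<12)&(P[:,0]>470)&(P[:,0]<620)&(P[:,2]>60)&(P[:,2]<150)
        cv2.imwrite("pics/lastt.png",s["img"])
st=bot.sense()
print(out,st["contact_force"],st["tool_pos"])
if np.abs(st["contact_force"][0])>3.2: sys.exit(1)
a=out[0]
if a[1]>15 and a[2][2]<float(sys.argv[1]): sys.exit(1)
E
python3 chk.py 0
```

```text
clock: 10.38
tool_pos: [507.9, 7.5, 201.2]
orientation: [[-0.002, -0.003, 1.0], [-1.0, 0.001, -0.002], [-0.001, -1.0, -0.003]]
contact_force: [0.2, 1.2, 0.4]
opening: 0.6
[('scene', np.int64(24), array([105.6, 113.4, 119.7])), ('top', np.int64(5), array([146. , 146.3, 148. ]))] [ 0.1 -0.1 -0.4] [508.    8.7 201.6]
```

```bash
python3 -m inch '[0,15,2.5,0,0,0,0.4,0,30,0,0,0,0,0.4,0,30,0,0,0,0,0.4,0,15,0,0,0,0,0.4,0,0,0,0,0,0,0.6,0,0,0,0,0,0,0.74,0,0,0,0,0,0,0.74,0,0,0,0,0,0,0.74]'; python3 chk.py 0
python3 - <<'E'
import cv2,numpy as np
a=cv2.imread("pics/last.png")[140:240,250:350];b=cv2.imread("pics/lastt.png")[175:275,200:300]
cv2.imwrite("pics/g5.png",cv2.resize(np.hstack([a,b]),(800,400),interpolation=cv2.INTER_CUBIC))
E
```

```text
clock: 11.15
tool_pos: [512.4, 8.1, 113.8]
orientation: [[0.001, 0.003, 1.0], [-1.0, -0.001, 0.001], [0.001, -1.0, 0.003]]
contact_force: [0.7, 0.3, -0.3]
opening: 0.379
[('scene', np.int64(29), array([147.2, 147.9, 150.2])), ('top', np.int64(24), array([146.7, 147.7, 149.7]))] [-0.   0.2  0.3] [512.3   7.9 113.8]
```

View pics/g5.png

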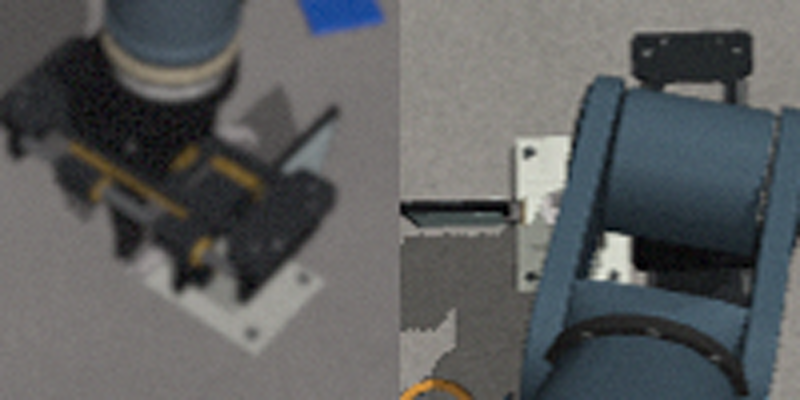

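The fingers straddle the bar, and the pin's head reads z≈147 in both depth maps, so the pin is up. I'll turn gently in steps, checking pin height and force after each.

```bash
sed -i 's/^a=out\[0\]/M=[a[2][0] for a in out if a[1]>=10]/; s/^if a\[1\].*/if M and min(M)<143.3: sys.exit(1)/' chk.py
python3 -m inch '[0,0,2,0,0,0,0.74,0,0,2,0,0,0,0.74,0,0,2,0,0,0,0.74,0,0,2,0,0,0,0.74,0,0,2,0,0,0,0.74,0,0.5,2,0,0,0,0.74,0,0,0,0,0,0,0.74]' && python3 chk.py && python3 -m inch '[0,0.4,2,0,0,0,0.74,0,0.4,2,0,0,0,0.74,0,0.4,2,0,0,0,0.74,0,0,0,0,0,0,0.74]' && python3 chk.py && python3 -m inch '[0,0.5,2,0,0,0,0.74,0,0.5,2,0,0,0,0.74,0,0.5,1,0,0,0,0.74,0,0,0,0,0,0,0.74]' && python3 chk.py
```

```text
clock: 11.83
tool_pos: [523.8, 7.8, 111.9]
orientation: [[-0.0, 0.0, 1.0], [-1.0, 0.0, -0.0], [-0.0, -1.0, 0.0]]
contact_force: [-0.3, -0.1, -0.0]
opening: 0.261
[('scene', np.int64(33), array([146.7, 148.3, 149. ])), ('top', np.int64(17), array([144.7, 146. , 148.1]))] [ 0.4  0.2 -0.2] [523.6   7.9 111.9]
clock: 12.27
tool_pos: [529.9, 7.9, 110.8]
orientation: [[-0.0, 0.0, 1.0], [-1.0, 0.0, -0.0], [-0.0, -1.0, 0.0]]
contact_force: [-0.3, -0.3, 0.3]
opening: 0.259
[('scene', np.int64(23), array([146.9, 147.9, 148.9])), ('top', np.int64(13), array([145.4, 146.3, 147.5]))] [-0.4 -0.7 -0.2] [529.7   7.9 110.8]
clock: 12.7
tool_pos: [534.7, 7.9, 109.3]
orientation: [[0.0, 0.0, 1.0], [-1.0, -0.0, 0.0], [0.0, -1.0, 0.0]]
contact_force: [0.2, -0.3, 0.9]
opening: 0.261
[('scene', np.int64(10), array([144.9, 146.5, 148.7])), ('top', np.int64(11), array([144.9, 145.4, 145.8]))] [-0.3 -0.  -0.5] [534.6   7.8 109.3]
```

```bash
python3 -m inch '[0,0.6,2,0,0,0,0.74,0,0.6,2,0,0,0,0.74,0,0.6,2,0,0,0,0.74,0,0,0,0,0,0,0.74]' && python3 chk.py && python3 -m inch '[0,0.8,2,0,0,0,0.74,0,0.8,2,0,0,0,0.74,0,0.8,1,0,0,0,0.74,0,0,0,0,0,0,0.74]' && python3 chk.py
python3 - <<'E'
import cv2,numpy as np
a=cv2.imread("pics/last.png")[140:240,250:350];b=cv2.imread("pics/lastt.png")[175:275,200:300]
cv2.imwrite("pics/g6.png",cv2.resize(np.hstack([a,b]),(800,400),interpolation=cv2.INTER_CUBIC))
E
```

```text
clock: 13.13
tool_pos: [540.8, 7.9, 107.4]
orientation: [[-0.0, 0.0, 1.0], [-1.0, 0.0, -0.0], [-0.0, -1.0, 0.0]]
contact_force: [-0.9, 0.1, 0.6]
opening: 0.26
[('scene', np.int64(0), None), ('top', np.int64(5), array([136.8, 136.8, 137.3]))] [-0.3 -0.2  0.4] [540.7   7.8 107.5]
clock: 13.57
tool_pos: [545.7, 7.8, 105.0]
orientation: [[-0.0, 0.0, 1.0], [-1.0, -0.0, -0.0], [0.0, -1.0, 0.0]]
contact_force: [0.5, 0.0, -0.2]
opening: 0.264
[('scene', np.int64(0), None), ('top', np.int64(4), array([141.5, 143.2, 143.5]))] [ 1.5  0.4 -1.1] [545.6   7.9 105.1]
```

View pics/g6.png

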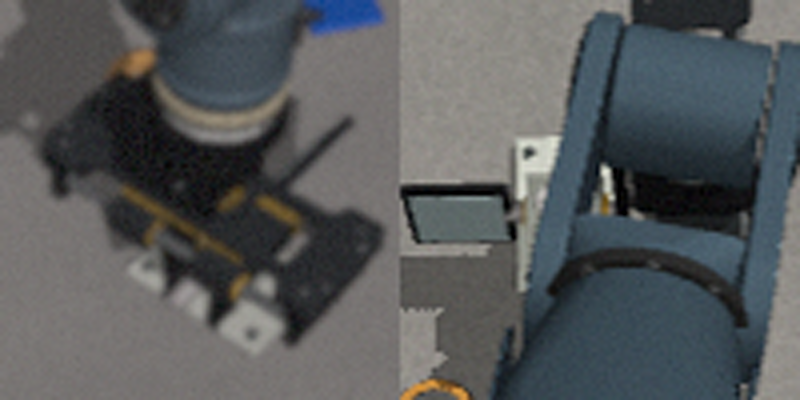

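The mirror has turned with the shaft, and the pin head is now half hidden beside the arm (top crop ≈(535,195)). I'll slide outward along the bar for a clear view before turning further.

```bash
python3 -m inch '[5,0,0,0,0,0,0.74,6,0,0,0,0,0,0.74,4,0,0,0,0,0,0.74,0,0,0,0,0,0,0.74]' ; python3 chk.py;  python3 -c "
from h import *
np.set_printoptions(precision=0,suppress=True,linewidth=150)
s=bot.snapshot('top');print(np.array([[ (deep(s,(c,r),0) if deep(s,(c,r),0) is not None else [0,0,0])[2] for c in range(226,250)] for r in range(215,238)]))"
```

```text
clock: 14.0
tool_pos: [545.6, -8.3, 105.2]
orientation: [[-0.001, 0.0, 1.0], [-1.0, -0.0, -0.001], [0.0, -1.0, 0.0]]
contact_force: [-0.4, -0.0, 0.0]
opening: 0.257
[('scene', np.int64(0), None), ('top', np.int64(46), array([138.8, 140.3, 142.7]))] [-0.5  0.4  0. ] [545.4  -7.6 105.2]
[[  0.  -3.  -1.   2.   6.   0.   7.   2.  -1.   4.   6.   5.   5.   8.  11.   5.   7.   6.   8. 507. 504. 508. 506. 508.]
 [ -2.  -2.   0.   7.   6.   6.   8.   3.   8.   3.   5.   6.   2.   5.   7.   4.   4.   5.   6. 508. 507. 509. 508. 508.]
 [ -2.   4.   0.   5.   9.   4.   5.   6.  -1.  12.   4.   9.   9.   2.   6.   8.   3.   6.   7. 512. 507. 508. 510. 510.]
 [ -5.  -1.  -2.   3.   7.  14.  92.  82.  86.  86.  82.  87.  85.  86.  86.  85.  83.  88.  85. 511. 512. 511. 513. 512.]
 [ -2.  -3.  -2.   5.  -1.   2.  91.  85.  83.  85.  86.  81.  87.  86.  90.  86.  86.  88. 514. 516. 514. 513. 516. 512.]
 [ -6.   1.  -4.  -7.   6.   7.  83.  85.  86.  85.  88.  81.  87.  88.  87.  84.  84.  90. 515. 514. 516. 513. 513. 515.]
 [ 86.   1.  -3.  -7.   6.   8.  87.  86.  85.  85. 138. 140. 141. 133. 141.
[... 1315 characters left out ...]
85.  89.  87.  88.  91.  86.  89.  84. 533. 534. 536. 531. 533. 533. 530. 529. 526.]
 [ 28.  28.  24.  25.   3.  -1.  91.  83.  80.  90.  89.  82.  91.  88.  88. 534. 535. 536. 535. 532. 532. 531. 534. 521.]
 [ 24.  20.  28.  19.  10.   1.  87.  82.  84.  84.  85.  87.  84.  81. 533. 535. 534. 535. 534. 534. 536. 532. 532. 518.]
 [ -0.  -3.   4.  -1.   4.   8.  85.  87.  84.  88.  82.  88.  90.  88. 533. 535. 538. 535. 535. 536. 534. 536. 532. 521.]
 [ -2.  -4.  -6.  -3.   4.   8.  86.  87.  86.  85.  85.  88.  89.  90.  89. 534. 537. 536. 536. 536. 533. 537. 535. 522.]
 [ -0.  -4.  -4.  -1.   4.  12.   8.  -2.   4.   7.   3.   7.   1.   4.   5. 538. 536. 537. 535. 534. 533. 534. 528. 521.]]
```

Now the view is clear: the head top reads 138.8 over 46 pixels, against 146–147 before, so the pin has dropped 7 mm and caught. Next, feel gently for the end of the play so I know how far to ease back.

```bash
sed 's/^if M.*//; s/>3.2/>1.8/' chk.py > chk2.py
R='[0,0.4,1,0,0,0,0.74,0,0,0,0,0,0,0.74,0,0,0,0,0,0,0.74]'
python3 -m inch '[0,0.4,1,0,0,0,0.74,0,0,0,0,0,0,0.74,0,0,0,0,0,0,0.74]' |grep force; python3 chk2.py && python3 -m inch '[0,0.4,1,0,0,0,0.74,0,0,0,0,0,0,0.74,0,0,0,0,0,0,0.74]'|grep force; python3 chk2.py && python3 -m inch '[0,0.4,1,0,0,0,0.74,0,0,0,0,0,0,0.74,0,0,0,0,0,0,0.74]' |grep force; python3 chk2.py
```

```text
contact_force: [-1.0, -0.8, -0.1]
[('scene', np.int64(0), None), ('top', np.int64(42), array([137.9, 139.9, 141.2]))] [-0.6 -0.   0.4] [546.3  -7.  104.7]
contact_force: [-0.5, -0.2, -1.2]
[('scene', np.int64(0), None), ('top', np.int64(41), array([138.1, 139.6, 141. ]))] [-0.6  0.3  0.1] [547.3  -7.  104.3]
contact_force: [-0.5, 0.3, -0.5]
[('scene', np.int64(0), None), ('top', np.int64(40), array([137.7, 139.8, 140.9]))] [-0.2  0.8 -0.9] [548.3  -7.1 103.9]
```

```bash
python3 -m inch '[0,0.5,1,0,0,0,0.74,0,0,0,0,0,0,0.74,0,0,0,0,0,0,0.74]' |grep force; python3 chk2.py && python3 -m inch '[0,0.5,1,0,0,0,0.74,0,0,0,0,0,0,0.74,0,0,0,0,0,0,0.74]'|grep force; python3 chk2.py && python3 -m inch '[0,0.5,1,0,0,0,0.74,0,0,0,0,0,0,0.74,0,0,0,0,0,0,0.74]' |grep force; python3 chk2.py
```

```text
contact_force: [-0.4, -0.6, -0.3]
[('scene', np.int64(0), None), ('top', np.int64(41), array([138.6, 139.6, 141.3]))] [-0.8  0.8 -0.4] [549.4  -7.1 103.4]
contact_force: [-0.3, -0.3, 0.7]
[('scene', np.int64(0), None), ('top', np.int64(40), array([137.7, 139.4, 141.2]))] [-0.4  0.3 -0.9] [550.5  -7.2 102.9]
contact_force: [-1.0, -0.1, -0.4]
[('scene', np.int64(0), None), ('top', np.int64(39), array([138.2, 140.1, 141.3]))] [ 0.4  0.1 -0.5] [551.5  -7.2 102.5]
```

```bash
python3 -m inch '[0,0.5,1,0,0,0,0.74,0,0,0,0,0,0,0.74,0,0,0,0,0,0,0.74]' |grep force; python3 chk2.py && python3 -m inch '[0,0.5,1,0,0,0,0.74,0,0,0,0,0,0,0.74,0,0,0,0,0,0,0.74]'|grep force; python3 chk2.py && python3 -m inch '[0,0.5,1,0,0,0,0.74,0,0,0,0,0,0,0.74,0,0,0,0,0,0,0.74]' |grep force; python3 chk2.py
```

```text
contact_force: [-1.0, 0.8, -1.0]
[('scene', np.int64(0), None), ('top', np.int64(40), array([138.3, 140.1, 142.1]))] [-0.5 -0.6 -0.6] [552.5  -7.2 102. ]
contact_force: [-0.7, 0.4, -0.2]
[('scene', np.int64(0), None), ('top', np.int64(39), array([138.9, 140.3, 141.1]))] [-0.2 -0.3 -0.2] [553.4  -7.1 101.4]
contact_force: [-1.0, -0.3, -0.3]
[('scene', np.int64(0), None), ('top', np.int64(39), array([136.9, 139.9, 141.8]))] [-1.1 -0.6 -0.5] [554.4  -7.1 100.9]
```

```bash
cat > mir.py <<'E'
from h import *
s=bot.snapshot("top");T=np.array(s["world_from_camera"]);h,w=s["z_map"].shape
c,r=np.meshgrid(np.arange(w),np.arange(h))
u=cv2.undistortPoints(np.stack([c,r],-1).reshape(-1,1,2).astype(float),np.array(s["K"]),np.array(s["dist"]))[:,0]
z=s["z_map"].reshape(-1);P=np.c_[u,np.ones(len(u))]*z[:,None]@T[:3,:3].T+T[:3,3]
k=(z>0)&(abs(P[:,1]-173)<30)&(abs(P[:,0]-503)<42)&(P[:,2]>12)&(P[:,2]<100);Q=P[k]
x,zz=Q[:,0],Q[:,2]
v=np.linalg.svd(np.c_[x-x.mean(),zz-zz.mean()],full_matrices=False)[2][0]
print("mirror",k.sum(),"angle",np.arctan2(v[1],v[0]),"x",x.min(),x.max(),"z",zz.min(),zz.max())
E
python3 mir.py
python3 - <<'E'
import cv2,numpy as np
a=cv2.imread("pics/lastt.png")[175:275,180:280];b=cv2.imread("pics/last.png")[140:240,250:350]
cv2.imwrite("pics/g7.png",cv2.resize(np.hstack([b,a]),(800,400),interpolation=cv2.INTER_CUBIC))
E
```

```text
mirror 370 angle -2.178116175803826 x 482.3195014093978 528.3801747726063 z 19.684701135984824 85.49541946524232
```

View pics/g7.png

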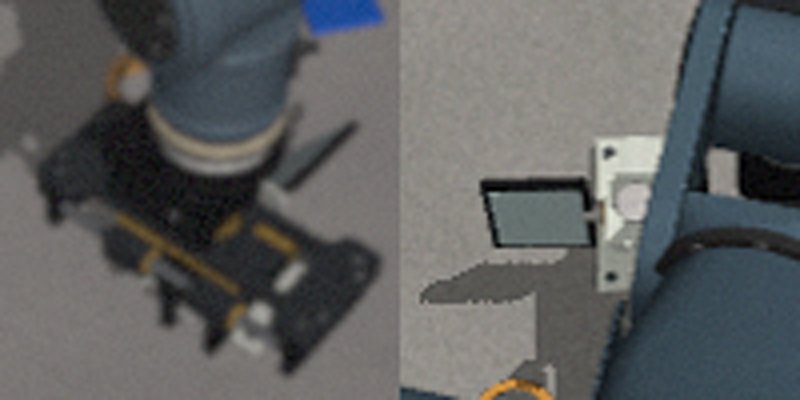

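The mirror is still turning freely within the play, and the pin stays caught (head at crop (632,200)). From 545.6 to 554.4 covers almost all of the 0.13 rad, so the middle is near 550. I'll ease the bar back about 4 mm with the other finger, which means crossing about 11 mm of slack first.

```bash
python3 -m inch '[0,0,-3,0,0,0,0.74,0,0,-3,0,0,0,0.74,0,0,-2,0,0,0,0.74,0,0,-2,0,0,0,0.74,0,0,-1,0,0,0,0.74,0,0,0,0,0,0,0.74,0,0,0,0,0,0,0.74]' && python3 chk2.py && python3 mir.py && python3 -m inch '[0,-0.4,-1,0,0,0,0.74,0,-0.4,-1,0,0,0,0.74,0,0,0,0,0,0,0.74,0,0,0,0,0,0,0.74]' && python3 chk2.py && python3 mir.py && python3 -m inch '[0,-0.4,-1,0,0,0,0.74,0,-0.4,-1,0,0,0,0.74,0,0,0,0,0,0,0.74,0,0,0,0,0,0,0.74]' && python3 chk2.py && python3 mir.py
```

```text
clock: 17.93
tool_pos: [543.5, -7.1, 101.1]
orientation: [[-0.0, 0.0, 1.0], [-1.0, -0.0, -0.0], [0.0, -1.0, 0.0]]
contact_force: [0.4, 0.1, 0.1]
opening: 0.259
[('scene', np.int64(3), array([109.5, 116.8, 121.1])), ('top', np.int64(47), array([138.3, 140. , 141.4]))] [ 0.1  0.3 -0.1] [543.5  -7.2 101. ]
mirror 372 angle -2.1807664792896597 x 482.32050345455974 528.3225135866828 z 17.096696016105852 86.24851701908392
clock: 18.42
tool_pos: [541.9, -7.2, 102.0]
orientation: [[-0.0, 0.001, 1.0], [-1.0, -0.0, -0.0], [0.0, -1.0, 0.001]]
contact_force: [1.4, 0.4, 0.8]
opening: 0.262
[('scene', np.int64(5), array([111.6, 113.3, 119.5])), ('top', np.int64(51), array([138.1, 139.9, 141. ]))] [ 2.1 -0.7  0.6] [541.8  -7.2 102. ]
```

```bash
python3 mir.py; python3 -m inch '[0,-0.4,-1,0,0,0,0.74,0,0,0,0,0,0,0.74,0,0,0,0,0,0,0.74]'; python3 chk2.py ; python3 mir.py
```

```text
mirror 355 angle -2.161415033610322 x 482.9800665096716 527.1231434662768 z 15.031942002640108 89.70122763961126
clock: 18.82
tool_pos: [540.7, -7.2, 102.4]
orientation: [[-0.0, 0.001, 1.0], [-1.0, -0.0, -0.0], [0.0, -1.0, 0.001]]
contact_force: [1.9, 0.8, 0.3]
opening: 0.262
[('scene', np.int64(6), array([112.7, 122.8, 127.7])), ('top', np.int64(51), array([137.9, 139.9, 140.8]))] [1.5 0.6 2.3] [540.6  -7.2 102.3]
mirror 350 angle -2.1495396343090443 x 483.55053309051493 527.0579800718102 z 21.332637532905437 87.14261750493324
```

```bash
python3 -m inch '[0,-0.4,-1,0,0,0,0.74,0,-0.2,-0.6,0,0,0,0.74,0,0,0,0,0,0,0.74,0,0,0,0,0,0,0.74]'; python3 chk2.py ; python3 mir.py;  python3 -m inch '[0,0,3,0,0,0,0.7,0,0,2.5,0,0,0,0.4,0,0,0,0,0,0,0.4,0,0,0,0,0,0,0.4,0,-15,0,0,0,0,0.4,0,-30,0,0,0,0,0.4,0,-35,0,0,0,0,0.4,0,-25,0,0,0,0,0.4,0,-10,0,0,0,0,0.4,0,0,0,0,0,0,1,0,0,0,0,0,0,1]'; python3 mir.py
```

```text
clock: 19.3
tool_pos: [538.4, -7.0, 102.7]
orientation: [[0.0, -0.001, 1.0], [-1.0, 0.0, 0.0], [-0.0, -1.0, -0.001]]
contact_force: [1.7, -0.1, 1.6]
opening: 0.255
[('scene', np.int64(11), array([118.3, 139. , 139.7])), ('top', np.int64(52), array([138.4, 139.8, 141.3]))] [ 0.8 -0.6  1. ] [538.4  -7.  102.6]
mirror 341 angle -2.1209303512923645 x 485.2015988487585 526.4924027217136 z 17.9735713762077 87.11361570070335
clock: 20.37
tool_pos: [543.7, -7.0, 217.3]
orientation: [[0.0, -0.001, 1.0], [-1.0, 0.0, 0.0], [-0.0, -1.0, -0.001]]
contact_force: [-1.0, -0.4, -0.2]
opening: 0.525
mirror 344 angle -2.131094302008923 x 485.12320540415215 526.6873839643001 z 21.244156241126802 86.7166125382339
```

```bash
python3 -m inch '[-15,0,-6,0,0,0,1,-30,0,-11,0,0,0,1,-30,0,-11,0,0,0,1,-22,0,-8,0,0,0,1,-8.4,0,-3.2,0,0,0,1,0,15,0,0,0,0,1,0,20,0,0,0,0,1,0,15,0,0,0,0,1,0,5,0,0,0,0,1,0,0,0,0,0,0,1,0,0,0,0,0,0,1]' 20
python3 - <<'E'
from h import *
s=bot.snapshot("scene");cv2.imwrite("pics/scene8.png",s["img"])
cv2.imwrite("pics/g8.png",cv2.resize(s["img"][140:215,265:365],(640,480),interpolation=cv2.INTER_CUBIC))
E
```

```text
clock: 21.33
tool_pos: [504.9, 97.9, 162.1]
orientation: [[-0.0, -0.002, 1.0], [-1.0, -0.0, -0.0], [0.0, -1.0, -0.002]]
contact_force: [0.5, -0.2, -0.3]
opening: 0.007
```

View pics/g8.png

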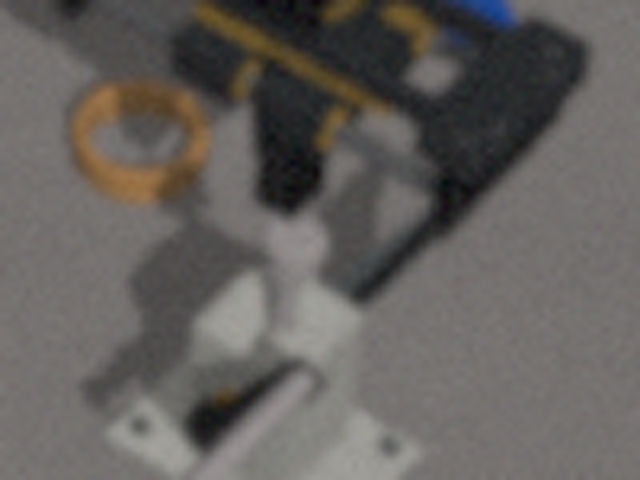

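The closed fingertips (crop (290,200)) are centred over the caught pin's head (295,245), and the bar has swung down to +x. Now press in small, force-checked steps.

```bash
cat > fz.py <<'E'
from rig import bot
import sys
s=bot.sense();print(s["tool_pos"].round(1),s["contact_force"].round(1));sys.exit(int(abs(s["contact_force"][2])>18))
E
python3 -m inch '[0,6,0,0,0,0,1,0,6,0,0,0,0,1,0,6,0,0,0,0,1,0,3,0,0,0,0,1,0,0,0,0,0,0,1]' >/dev/null && python3 fz.py && python3 -m inch '[0,1.5,0,0,0,0,1,0,1.5,0,0,0,0,1,0,1.5,0,0,0,0,1,0,0,0,0,0,0,1]'>/dev/null && python3 fz.py && python3 -m inch '[0,1.5,0,0,0,0,1,0,1.5,0,0,0,0,1,0,1.5,0,0,0,0,1,0,0,0,0,0,0,1]'>/dev/null && python3 fz.py && python3 -m inch '[0,1.5,0,0,0,0,1,0,1.5,0,0,0,0,1,0,1.5,0,0,0,0,1,0,0,0,0,0,0,1]' >/dev/null&& python3 fz.py
```

```text
[504.4  98.3 140.9] [-0.2  0.1 -0.9]
[505.4  98.2 137.9] [-1.3  0.1  4.7]
[505.1  98.2 133.5] [-0.3  0.4  5.7]
[504.8  98.2 128.9] [-0.8 -0.4  5.5]
```

```bash
python3 -m inch '[0,1.5,0,0,0,0,1,0,1.5,0,0,0,0,1,0,1.5,0,0,0,0,1,0,1.5,0,0,0,0,1,0,1.5,0,0,0,0,1,0,0,0,0,0,0,1]'>/dev/null && python3 fz.py && python3 -m inch '[0,1.5,0,0,0,0,1,0,1.5,0,0,0,0,1,0,1.5,0,0,0,0,1,0,1.5,0,0,0,0,1,0,1.5,0,0,0,0,1,0,0,0,0,0,0,1]' >/dev/null&& python3 fz.py && python3 -m inch '[0,1.5,0,0,0,0,1,0,1.5,0,0,0,0,1,0,1.5,0,0,0,0,1,0,1.5,0,0,0,0,1,0,0,0,0,0,0,1]' >/dev/null&& python3 fz.py && python3 -m inch '[0,1,0,0,0,0,1,0,1,0,0,0,0,1,0,1,0,0,0,0,1,0,0,0,0,0,0,1]' >/dev/null&& python3 fz.py && python3 -m inch '[0,1,0,0,0,0,1,0,1,0,0,0,0,1,0,0,0,0,0,0,1]' >/dev/null&& python3 fz.py
```

```text
[504.3  98.2 121.3] [-2.4  0.1  5.5]
[504.   98.2 113.7] [-1.5 -0.3  4.1]
[504.2  98.2 107.8] [-2.6 -1.3  4. ]
[504.1  98.3 104.8] [-3.3 -0.4  5.8]
[504.1  98.2 102.8] [-3.1 -0.9  6.2]
```

```bash
python3 -m inch '[0,1,0,0,0,0,1,0,0,0,0,0,0,1,0,0,0,0,0,0,1]' >/dev/null&& python3 fz.py && python3 -m inch '[0,0.6,0,0,0,0,1,0,0,0,0,0,0,1,0,0,0,0,0,0,1]' >/dev/null&& python3 fz.py && python3 -m inch '[0,0.6,0,0,0,0,1,0,0,0,0,0,0,1,0,0,0,0,0,0,1]' >/dev/null&& python3 fz.py && python3 -m inch '[0,0.6,0,0,0,0,1,0,0,0,0,0,0,1,0,0,0,0,0,0,1]' >/dev/null&& python3 fz.py
```

```text
[504.1  98.3 101.8] [-3.2 -0.1  5.5]
[504.1  98.2 101.7] [-3.6 -0.2 10.3]
[504.1  98.2 101.5] [-4.4 -0.2 13.5]
[504.   98.2 101.4] [-6.1 -0.8 17.1]
```

The force climbs with no more travel at z≈101.5, against a nominal 101, so the head is seated. Retreat and check.

```bash
python3 -m inch '[0,-3,0,0,0,0,1,0,-10,0,0,0,0,1,0,-25,0,0,0,0,1,0,-35,0,0,0,0,1,0,-30,0,0,0,0,1,-20,0,0,0,0,0,1,-40,0,0,0,0,0,1,-40,0,0,0,0,0,1,-40,0,0,0,0,0,1,-20,0,0,0,0,0,1,0,0,0,0,0,0,1,0,0,0,0,0,0,1]'
python3 - <<'E'
from h import *
np.set_printoptions(precision=1,suppress=True)
o=[]
for n,(x,y) in(("scene",(265,140)),("top",(195,185))):
    s=bot.snapshot(n);o.append(s["img"][y:y+75,x:x+100])
    P=np.array([p for r in range(y,y+75) for c in range(x,x+100) if (p:=deep(s,(c,r),0)) is not None])
    k=(np.hypot(P[:,0]-504.8,P[:,1]-98.4)<20)
    h=P[k&(P[:,2]>95)&(P[:,2]<150)];b=P[k&(P[:,2]>82)&(P[:,2]<92)]
    print(n,len(h),"head",np.median(h,0),"mid",(h.min(0)+h.max(0))/2,"block",np.median(b[:,2]))
    if n=="top":
        hd=bot.landmark_of(s,"hole");print([(d["conf"],d["pixel"]) for d in hd[:1]])
cv2.imwrite("pics/g9.png",cv2.resize(np.hstack(o),(800,300),interpolation=cv2.INTER_CUBIC))
E
```

```text
clock: 26.8
tool_pos: [504.8, 259.3, 202.6]
orientation: [[0.003, 0.0, 1.0], [-1.0, -0.0, 0.003], [0.0, -1.0, 0.0]]
contact_force: [-0.0, -0.3, 0.5]
opening: 0.001
scene 76 head [505.3  97.8 102.2] mid [504.3  99.3 101.2] block 89.06887598539157
top 62 head [504.2  98.8 100.7] mid [504.1  98.8 101.5] block 86.84338573325886
[(0.93, [239.4, 229.7])]
```

View pics/g9.png

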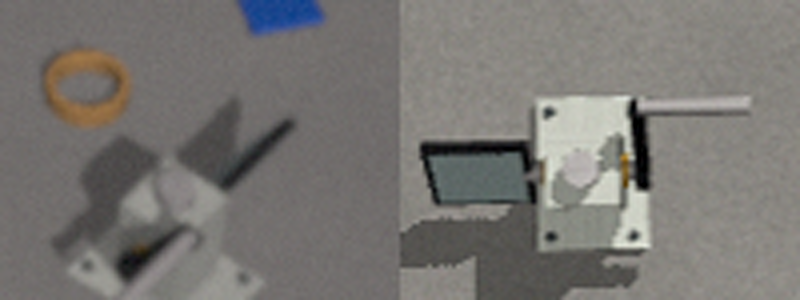

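The head sits flush on the block: its top is at z≈100.7–102 against 101 nominal, and it is centred on the hole (top crop (580,167)). The robot is clear of everything, so I'm handing in.

```bash
python3 -c "
from rig import bot
print(bot.close_job())"
```

```text
the job is handed in; nothing more can be done
None
```

The long pin is through the block and shaft with its head seated on the block. I handed the job in at about 27 s of the 72 s, with the gripper clear of everything.

**What I did:**
- **Placing the pin:** I took the long pin from the rack and stood it in the guide hole.
- **Turning the crank:** I turned it with the bar held loosely between the fingers. The pin dropped about 7 mm and caught; its head top went from z≈147 to 139 mm.
- **Easing back:** I eased the crank back about 0.05 rad.
- **Pressing home:** I pushed the pin in with closed fingertips at about 4–6 N. The reading rose to 17 N once the head seated, and I stopped there.

**Last checks:**
- **Seating:** the head top measured z≈100.7 mm (top camera) and 102.2 mm (scene camera), against 101 mm for a flush head.
- **Centring:** it is within about 1 mm of the hole position I measured before inserting.
- **Other things:** I never reached for the short pin or the other things on the table. I did not measure their positions again at the end.

**What didn't go cleanly:**
- **Catch noticed late:** the pin head was partly hidden when it caught, so I saw the drop one or two steps late.
- **End of play not felt:** I pushed a further 9 mm without meeting a firm stop, so the ease-back was set from the stated 0.13 rad of play. The crank forces I read stayed at about 2 N or less.
- **Side force while pressing:** the sideways force rose to about 6 N when the head seated.

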